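Stack the lidded boxes, set the tray's end guard and clamp it

TASK

Stack the two closed boxes from the counter squarely on the box already standing on the drying tray, the taller one first and the flat one on top. Then slide the tray's end guard in towards the column until the mouth of its leg is at the black line on the rim, and with the leg still at the line squeeze its cam lever fully shut, between the lever's paddle and the thumb pad opposite it on the leg. Finish while holding: keep paddle and pad pinched and do not let go, with the column standing and everything else left where it was.

Things in the scene. Friction and masses are not known exactly. Their poses are not given: they have to be found in the camera images.
- tray: Low white drying tray, fixed, 264 (x) x 420 (y) mm; origin at the centre of its underside, x from the robot across it, y to the left along its bars. Slatted deck 45 mm, rim 55 mm above the counter. Front bar: steel, 12 mm square, axis 105 mm before the middle (-x), 95 mm up, from a post at y -200 mm to y -25 mm; the posts are 107 mm high.
- box_base_c (a point): Centre of the closed lidded box already on the tray's deck, the foot of the column: frosted plastic with a white lid, 92 (its x) x 58 (its y) x 48 mm tall, z up. Loose, about 200 g.
- box_tall_c (a point): Centre of the taller of the two closed lidded boxes on the counter: 92 (its x) x 58 (its y) x 48 mm tall, z up, straight sides, flat lid; loose, 110 to 225 g. The two stand left and right of the tray, either way round.
- box_flat_c (a point): Centre of the flatter of the two closed lidded boxes on the counter: 92 (its x) x 58 (its y) x 36 mm tall, z up, straight sides, flat lid; loose, 80 to 170 g.
- length_mark (a point): Point on the front bar's axis straight above the black line, 5 mm wide, that crosses the tray's front rim (rim top 40 mm below this point), 80 mm right of the tray's middle. Axes as the tray's.
- leg_mouth (a point): Centre of the mouth (right-hand end, on the bar's axis) of the sliding leg, axes as the tray's. Leftwards (+y) from it: grey collar 24 mm wide, 26 mm tall, 58 mm long, its first 36 mm plain and free to grip from above; then a steel sleeve 18 mm square; at 147 to 155 mm the wire end guard, which spans the tray in x and stands 35 mm above the axis.
- leg (a joint): Slide of the level leg along the bars (m): 0 fully right, growing as the leg moves left (+y) towards the column; 0.095 at the line, stop at 0.112. Starts at 0 to 0.045. Stays where it is left, 3 N drag with the lever open, clamped with it shut. At the line the guard stays some 25 mm short of the base box.
- lever (a joint): Cam lever's angle (rad): 0 fully shut along the sleeve (stop), growing as its free end swings out towards the robot (-x); starts at 0.35 to 0.48. Upright hinge axis 48 mm left of the mouth, 13 mm before the bar's axis (-x). Stays where it is left when open or shut; about 3 to 6 N at the paddle turn it.
- lever_paddle: Black paddle at the lever's free end: 9 mm thick (its x), 40 mm long (its y, along the lever), 20 mm tall; origin at its centre, 55 mm from the hinge. Shut, its centre is 103 mm left of the mouth and 14.5 mm before the bar's axis.
- thumb_pad: Ribbed rubber thumb pad fixed on the leg's sleeve opposite the paddle, on the tray's side: 50 mm long (y), 16 mm tall; origin at its centre, 103 mm left of the mouth, its face 11.5 mm behind the bar's axis (+x). Paddle and pad pinched with the lever shut measure 30.5 mm, their middle 3.75 mm before the bar's axis; with the lever open up to 65 mm.
- ring_a: Stainless bottle ring, 48 mm across, 13 mm tall, lying on the deck between the base box and the front rim; loose; origin under its centre. Leave it.
- ring_b: Another such ring, on the right half of the deck. Leave it.
- ring_c: Another such ring, on the right half of the deck. Leave it.
- bottle: Loose glass bottle standing upside down on the right rear of the deck, 64 mm across, 146 mm tall; origin at the centre of its foot. Leave it.
- pacifier: Mint pacifier, 42 mm shield with a ring, 32 mm tall, loose on the counter before the tray, to the left. Leave it.
- teat: Silicone bottle teat, 48 mm across, 47 mm tall, loose on the counter at the left. Leave it.
- scoop: White measuring scoop, 40 mm cup with a flat handle, 30 mm tall, loose on the counter at the right. Leave it.

How it is judged:
By the outcome, as a careful person would: the job done as asked, in the order asked, and still so for the second after the job is handed in, while the arm keeps its last pose, push and grip.
It also fails if it takes over 72 s, if anything falls off the work surface, if the arm or the gripper's body presses on something with over 40 N, if the wrist force passes 120 N, or if a joint passes its speed limit or range.

ROBOT

A 6-joint arm with a two-finger parallel gripper is mounted at the origin on the work surface. World frame = base frame: x ahead of the robot, y to its left, z up, the work surface at z = 0. Lengths are in m, angles in degrees, forces in N, time in s.
With the tool pointing down it reaches from about 0.4 to 0.825 m from the base axis. Payload 7 kg.
Tool frame: the origin (TCP) lies midway between the tips of the shut fingers; the grasp point (between the pads) lies 19 mm behind it; z points along the fingers, y is the line along which they close (so a half turn about z gives the same grasp; the last joint's range is limited). The gripper opens to 85 mm and grips with 20 to 120 N. Pads are 22 mm wide; open, the fingers measure 114 mm over their backs; the gripper's body (76 mm by 85 mm) begins 54 mm behind the grasp point. The pads swing forward as they close: fully open they stand 13 mm farther back than shut.
Start: joints at [-50.243, 20.546, 0.682, 0, -70.136, -16.507], TCP at [0.266, -0.62, 0.231] pointing down, gripper open.
Joint ranges: [-176.03, 176.03], [-82.01, 121.73], [-58.28, 71.71], [-173.87, 95.51], [-174.79, -0.11], [-173.66, 173.66]. Speed limits (degrees/s): [136.94, 136.94, 172.46, 180, 180, 180].

INTERFACE

Orientations are given as a 3x3 rotation matrix whose columns are the frame's x, y, z axes.
In Python, from plant import robot gives the robot as it stands.
- The arm moves only by the tool send_rows, never from a script. Its argument "moves" is a list of rows, each a list of 7 numbers: the shift along the tool's x, y, z each as a share of 0.15 m, from -1 to 1, then the turn, a rotation vector about the tool's x, y, z each as a share of 180 degrees, from -1 to 1, then the gripper's target within -1 to 1 (fully open at 1, half-way at 0, shut at -1). In form: [[x, y, z, wx, wy, wz, fingers], ...]. A call has 1 to 10 rows; each row shifts and turns the commanded pose from where the row before left it, along the tool's axes as they then stand; what a row does not reach is not made up. A row lasts 1/12 s, in which the tool goes at most 41.7 mm and 7.16 degrees, less where a joint would pass 70% of its speed; a pose out of reach is approached as far as the arm can. A call with a number of a shift or a turn outside -1 to 1 is refused whole. A call with a gripper value outside its range is refused whole. The fingers move at their own pace and stop on an object; "force" is the grip in N (left out, the last holds). Time passes only in rows, so rows that do not move let the fingers close. It gives the time, the measured TCP pose, the force, the opening and the grip force at its end, in the units of the state.
- robot.get_obs(): the state, without advancing time (a new reading comes with each control period).
- robot.grab_frame(name): name is "side" or "top" or "wrist"; returns a dict with "pixels" (420x560x3 uint8, red, green, blue), "z_map" (420x560 float32, m along the optical axis (not along the pixel's ray), 0 where there is no reading), "vertical_fov" (degrees; the focal length in pixels is half the picture's height over the tangent of half this angle, whatever the lens; pixels are square), "cx", "cy" (the principal point, pixels), "rvec" (rotation vector, rad) and "tvec" (3), from world to camera coordinates, as OpenCV has them; the wrist camera has in their place "mount" (4x4, takes a point from camera to tool coordinates, whose origin is the TCP and whose axes are the flange's). Camera axes: x right, y down, z forward; pixel columns grow to the right and rows downward; lengths in m; the calibration is good to about 2 mm. A picture is of the moment at which its call begins: read the wrist's pose just before it.
- robot.finish_job(): hands the job in; it is judged then, once.
Trained networks look in a picture, given as the dict that the camera call returned (one of the last four; its "shot" number tells which), for a name from the list of things; names that differ only in an ending like _2 or _b are one class to them, and where a whole thing is asked for, a point or a joint stands for the part that bears it (a point fixed in the world has none). Each returns a list of dicts, best first, with "conf" (0 to 1); they miss things now and then, are a little off and sometimes report something else, mostly with a low value. They report only what shows in the picture. A call takes as long as a camera call.
- robot.find_in(picture, target): "extent" ([left, top, width, height] in pixels, round what is visible of it).
- robot.tip_of(picture, target): "xy" ([column, row] in pixels: a listed point, or the origin of a listed thing).
The state is a dict: "time": time; "q": joint angles; "qd": joint speeds; "joint_torque": joint torques, N m; "ee_pos": TCP position; "eef_rot": TCP orientation; "force": force on the tool from outside, world axes, zero at the start; "moment": the same for the moment, N m; "width": finger opening in m; "grip_force": force on a finger pad.
Only numpy, scipy, OpenCV 4.12 (cv2) and the standard library are available. Lean on these libraries where they do the work, as an engineer would, in place of code of your own. Each camera call takes 0.05 s, during which the arm holds its last target. There are 200 camera calls.

## Working session

There is one attempt and no reset: what is moved stays moved. The work goes in short steps, Python scripts to look and compute and a tool call to move; the robot and the scene stay as the last step left them, time stands still between calls to the robot, and variables do not carry over. Pictures are saved under pics/ and viewed, at most 13 in all, crops included, and the job is handed in when it is done.

Besides the shell and the picture viewer there is one more tool, called after "Call:" as name([rows], argument=value, ...), one row to a line, values as JSON. send_rows: Moves the arm, as the interface text tells. Its arguments: {"type":"object","properties":{"moves":{"type":"array"},"force":{"type":"number"}},"required":["moves"]}

```bash
ls; mkdir -p pics; cat > h.py <<'E'
import numpy as np, cv2
from plant import robot
np.set_printoptions(precision=4,suppress=True)
def cam(p, obs=None):
    h,w=p['pixels'].shape[:2]; f=h/2/np.tan(np.radians(p['vertical_fov'])/2)
    if 'mount' in p:
        T=np.eye(4); T[:3,:3]=np.array(obs['eef_rot']); T[:3,3]=obs['ee_pos']
        M=T@np.array(p['mount'])
    else:
        R=cv2.Rodrigues(np.array(p['rvec'],float))[0]; M=np.eye(4); M[:3,:3]=R.T; M[:3,3]=-R.T@np.array(p['tvec']).ravel()
    return f,M
def pix(p,u,v,z=None,obs=None,depth=None):
    "world point at pixel; on plane z, or by depth map"
    f,M=cam(p,obs); d=np.array([(u-p['cx'])/f,(v-p['cy'])/f,1])
    r=M[:3,:3]@d; c=M[:3,3]
    if z is not None: return c+r*(z-c[2])/r[2]
    if depth is None: depth=p['z_map'][int(round(v)),int(round(u))]
    return c+r*depth
def cloud(p,obs=None):
    f,M=cam(p,obs); h,w=p['z_map'].shape; u,v=np.meshgrid(np.arange(w),np.arange(h))
    z=p['z_map']; P=np.stack([(u-p['cx'])/f*z,(v-p['cy'])/f*z,z],-1)@M[:3,:3].T+M[:3,3]
    P[z==0]=np.nan; return P
def proj(p,X,obs=None):
    f,M=cam(p,obs); c=M[:3,:3].T@(np.array(X)-M[:3,3]); return c[:2]/c[2]*f+[p['cx'],p['cy']]
def save(p,n): cv2.imwrite(n,p['pixels'][:,:,::-1])
E
cat > a.py <<'E'
from h import *
o=robot.get_obs(); print({k:np.round(v,3) for k,v in o.items()})
for n in ('top','side'):
    p=robot.grab_frame(n); save(p,f'pics/{n}1.png')
    f,M=cam(p); print(n,'cam at',M[:3,3],f)
    for t in ['tray','box_base_c','box_tall_c','box_flat_c','length_mark','leg_mouth','lever_paddle','thumb_pad','ring_a','bottle','pacifier','teat','scoop']:
        for r in robot.tip_of(p,t)[:3]:
            u,v=r['xy']; print(t,round(r['conf'],2),np.round(r['xy']),pix(p,u,v))
E
python3 a.py
```

```text
pics
{'time': np.float64(0.0), 'q': array([-50.241,  20.591,   0.634,  -0.019, -70.135, -16.505]), 'qd': array([-0.027, -0.002,  0.034,  0.028,  0.048,  0.012]), 'joint_torque': array([  0.001, -58.333,  29.342,   6.937,  -0.006,   0.   ]), 'ee_pos': array([ 0.266, -0.62 ,  0.23 ]), 'eef_rot': array([[-0.919, -0.395, -0.001],
       [-0.395,  0.919,  0.001],
       [ 0.   ,  0.002, -1.   ]]), 'force': array([-0.007, -0.657, -0.433]), 'moment': array([ 0.048,  0.006, -0.012]), 'grip_force': np.float64(0.0), 'width': np.float64(0.086)}
top cam at [ 0.374  -0.0041  1.6438] 505.27954816306345
tray 0.84 [284. 209.] [ 0.5728 -0.0102  0.0422]
tray 0.17 [395. 244.] [ 0.4535 -0.3597  0.0376]
box_base_c 0.61 [243. 192.] [0.6243 0.1164 0.0924]
box_tall_c 0.81 [172. 251.] [0.4477 0.3455 0.0484]
box_flat_c 0.98 [396. 246.] [ 0.447  -0.3617  0.0401]
box_flat_c 0.5 [325. 240.] [ 0.4681 -0.1326  0.1009]
length_mark 0.86 [306. 237.] [ 0.4774 -0.0747  0.1106]
leg_mouth 0.9 [325. 239.] [ 0.4705 -0.1322  0.0966]
lever_paddle 0.54 [201. 282.] [0.3465 0.2606 0.0284]
lever_paddle 0.35 [298. 248.] [ 0.45   
[... 873 characters left out ...]

length_mark 0.56 [304. 194.] [ 0.471  -0.0677  0.1054]
lever_paddle 0.65 [306. 211.] [ 0.4403 -0.0105  0.1067]
lever_paddle 0.22 [305. 195.] [ 0.4693 -0.0685  0.1025]
ring_a 0.66 [293. 182.] [ 0.5504 -0.1662  0.0452]
ring_a 0.54 [276. 195.] [ 0.5675 -0.0958  0.0447]
bottle 0.81 [265. 175.] [ 0.6229 -0.1347  0.0665]
bottle 0.66 [212. 230.] [0.6085 0.1386 0.0936]
bottle 0.18 [306. 212.] [ 0.4389 -0.0085  0.1041]
pacifier 0.64 [283. 343.] [0.3497 0.2746 0.0091]
pacifier 0.26 [266. 172.] [ 0.6183 -0.1327  0.0795]
teat 0.8 [136. 330.] [0.6249 0.4022 0.0268]
teat 0.5 [253. 223.] [0.5646 0.0312 0.0476]
teat 0.18 [316. 186.] [ 0.4626 -0.1179  0.1004]
scoop 0.64 [287. 142.] [ 0.6856 -0.3896  0.011 ]
```

```bash
cat > b.py <<'E'
from h import *
p=robot.grab_frame('top'); P=cloud(p)
def rect(c,zlo,zhi,r=0.07):
    m=(np.hypot(P[...,0]-c[0],P[...,1]-c[1])<r)&(P[...,2]>zlo)&(P[...,2]<zhi)
    q=P[m]; (cx,cy),(a,b),ang=cv2.minAreaRect(q[:,:2].astype(np.float32))
    print(c,m.sum(),'ctr',cx,cy,'size',a,b,'ang of first side',ang,'z med',np.median(q[:,2]))
rect((.624,.116),.08,.105); rect((.447,.345),.036,.06); rect((.447,-.36),.026,.05)
rect((.624,.116),.085,.10); rect((.447,.345),.042,.054); rect((.447,-.36),.030,.042)
# tray rim
m=(P[...,2]>.03)&(P[...,2]<.07)&(abs(P[...,1])<.27)&(P[...,0]>.4)&(P[...,0]<.75)
q=P[m][:,:2].astype(np.float32); print('tray',cv2.minAreaRect(q))
big=cv2.resize(p['pixels'][130:330,130:430],None,fx=2.6,fy=2.6,interpolation=cv2.INTER_CUBIC); cv2.imwrite('pics/top2.png',big[:,:,::-1])
E
python3 b.py
```

```text
(0.624, 0.116) 558 ctr 0.6257355213165283 0.11809564381837845 size 0.05817171186208725 0.09405285120010376 ang of first side 82.16301727294922 z med 0.09312011927821418
(0.447, 0.345) 553 ctr 0.44927674531936646 0.3536525368690491 size 0.09286613017320633 0.05851048603653908 ang of first side 1.1739904880523682 z med 0.04767079796075224
(0.447, -0.36) 528 ctr 0.4408094882965088 -0.36055272817611694 size 0.05752428248524666 0.0947800800204277 ang of first side 86.56615447998047 z med 0.03650016795264277
(0.624, 0.116) 536 ctr 0.6257355213165283 0.11809564381837845 size 0.05817171186208725 0.09405285120010376 ang of first side 82.16301727294922 z med 0.09313798022858422
(0.447, 0.345) 494 ctr 0.44935333728790283 0.3536541163921356 size 0.09271293133497238 0.05851048603653908 ang of first side 1.1739904880523682 z med 0.047926554863824355
(0.447, -0.36) 463 ctr 0.4408978521823883 -0.36053982377052307 size 0.056947972625494 0.09442435950040817 ang of first side 86.13568878173828 z med 0.036252627122323355
tray ((0.5847645998001099, -0.008829385042190552), (0.4205097556114197, 0.2751193344593048), 84.52901458740234)
```

View pics/top2.png

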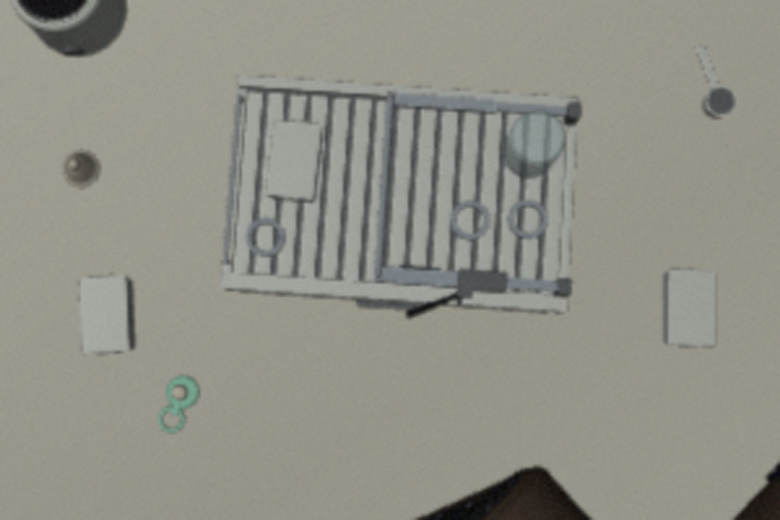

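View pics/side1.png

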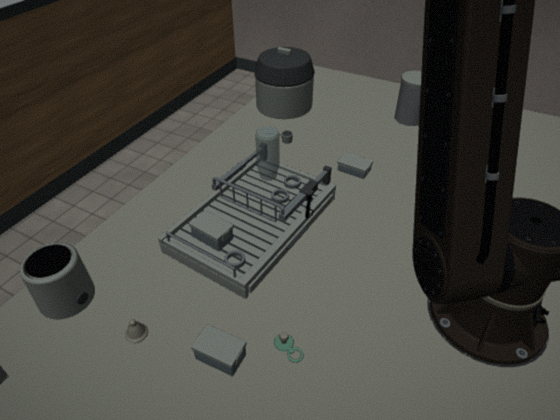

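Top view (crop): tall box at (107,314), flat box at (690,307), base box at (295,160), collar at (482,280), and the lever open towards (410,315). The side view agrees. Rotating and travelling towards the tall box.

Call:
send_rows([
  [0,0.25,0,0,0,0.0307,1],
  [0,0.25,0,0,0,0.0307,1],
  [0,0.25,0,0,0,0.0307,1],
  [0,0.25,0,0,0,0.0307,1],
  [-0.16,0.22,0,0,0,0,1],
  [-0.16,0.22,0,0,0,0,1],
  [-0.16,0.22,0,0,0,0,1],
  [-0.16,0.22,0,0,0,0,1],
  [-0.16,0.22,0,0,0,0,1],
  [-0.16,0.22,0,0,0,0,1],
], force=40)

```text
time: 2.28
ee_pos: [0.3686, -0.2735, 0.2318]
eef_rot: [[-1.0, -0.02, 0.001], [-0.02, 1.0, -0.0], [-0.001, -0.0, -1.0]]
force: [0.6, -0.7, -0.9]
width: 0.0856
grip_force: 0.0
```

Call:
send_rows([
  [-0.1,0.25,0,0,0,0,1],
  [-0.1,0.25,0,0,0,0,1],
  [-0.1,0.25,0,0,0,0,1],
  [-0.1,0.25,0,0,0,0,1],
  [-0.1,0.25,0,0,0,0,1],
  [-0.1,0.25,0,0,0,0,1],
  [-0.1,0.25,0,0,0,0,1],
  [-0.1,0.25,0,0,0,0,1],
  [-0.1,0.25,0,0,0,0,1],
  [0,0,0,0,0,0,1],
])

```text
time: 3.12
ee_pos: [0.4985, 0.07, 0.2313]
eef_rot: [[-1.0, -0.024, 0.001], [-0.024, 1.0, 0.0], [-0.001, 0.0, -1.0]]
force: [0.1, -0.6, 0.3]
width: 0.0854
grip_force: 0.0
```

```bash
cat > w.py <<'E'
from h import *
import sys
def rectat(P,c,zlo,zhi,r=0.07):
    m=(np.hypot(P[...,0]-c[0],P[...,1]-c[1])<r)&(P[...,2]>zlo)&(P[...,2]<zhi)
    if m.sum()<30: print('none',c); return
    q=P[m]; (cx,cy),(a,b),ang=cv2.minAreaRect(q[:,:2].astype(np.float32))
    print('ctr',np.round([cx,cy],4),'size',np.round([a,b],4),'ang',round(ang,2),'z',np.median(q[:,2]),'n',m.sum(),'med',np.median(q,0))
def wrist(name=None):
    o=robot.get_obs(); p=robot.grab_frame('wrist')
    if name: save(p,name)
    return o,p,cloud(p,o)
def disp(tx,ty,tz,yaw=None,o=None):
    "moves in tool axes, in shares, after turning to yaw"
    o=o or robot.get_obs(); R=np.array(o['eef_rot']); psi=np.degrees(np.arctan2(-R[0,1],R[1,1]))
    turn=0 if yaw is None else psi-yaw
    Rn=R@cv2.Rodrigues(np.array([0,0,np.radians(turn)]))[0]
    d=Rn.T@(np.array([tx,ty,tz])-o['ee_pos'])
    print('at',np.array(o['ee_pos']),'psi',round(psi,2),'turn share',round(turn/180,4),'then shift shares',d/0.15)
E
cat > c.py <<'E'
from w import *
o,p,P=wrist('pics/w1.png')
f,M=cam(p,o); print('cam',M[:3,3],'fwd',M[:3,2])
rectat(P,(.626,.118),.085,.10)
print('bounds',[np.round(pix(p,u,v,0.093,o),3) for u,v in ((0,0),(559,0),(0,419),(559,419))])
E
python3 c.py
```

```text
cam [0.4241 0.0674 0.374 ] fwd [ 0.291   0.0071 -0.9567]
ctr [0.6241 0.1205] size [0.0586 0.0946] ang 82.24 z 0.09299854801473356 n 4233 med [0.6192 0.1199 0.093 ]
bounds [array([ 0.338, -0.158,  0.093]), array([0.327, 0.283, 0.093]), array([ 0.774, -0.264,  0.093]), array([0.758, 0.407, 0.093])]
```

View pics/w1.png

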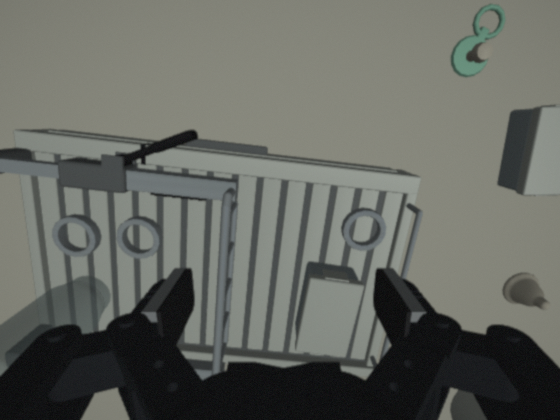

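The wrist view shows the base box at (330,310), the tall box at (535,150), the rings, the leg and the lever. Base box yaw is about -7.8° in both cameras. Next, over to the tall box.

Call:
send_rows([
  [0.047,0.235,0.05,0,0,0,1],
  [0.047,0.235,0.05,0,0,0,1],
  [0.047,0.235,0.05,0,0,0,1],
  [0.047,0.235,0.05,0,0,0,1],
  [0.047,0.235,0.05,0,0,0,1],
  [0.047,0.235,0.05,0,0,0,1],
  [0.047,0.235,0.05,0,0,0,1],
  [0.047,0.235,0.05,0,0,0,1],
  [0,0,0,0,0,0,1],
  [0,0,0,0,0,0,1],
])

```text
time: 4.0
ee_pos: [0.4335, 0.3464, 0.1706]
eef_rot: [[-1.0, -0.022, -0.001], [-0.022, 1.0, -0.001], [0.001, -0.001, -1.0]]
force: [-0.0, -0.5, 0.4]
width: 0.0856
grip_force: 0.0
```

```bash
python3 - <<'E'
from w import *
o,p,P=wrist('pics/w2.png')
rectat(P,(.449,.354),.04,.055)
disp(.4493,.3537,.010,1.2)
E
```

```text
ctr [0.4478 0.3567] size [0.0956 0.0581] ang 2.56 z 0.04811809961913943 n 6149 med [0.443  0.3565 0.0481]
at [0.4338 0.3455 0.171 ] psi 1.2 turn share -0.0 then shift shares [-0.1049  0.0535  1.0731]
```

Call:
send_rows([
  [-0.097,0.063,0.1,0,0,-0.0067,1],
  [0,0,0.25,0,0,0,1],
  [0,0,0.25,0,0,0,1],
  [0,0,0.25,0,0,0,1],
  [0,0,0.15,0,0,0,1],
  [0,0,0.07,0,0,0,1],
  [0,0,0,0,0,0,1],
  [0,0,0,0,0,0,-1],
  [0,0,0,0,0,0,-1],
  [0,0,0,0,0,0,-1],
], force=40)

```text
time: 4.88
ee_pos: [0.4496, 0.3567, 0.0132]
eef_rot: [[-0.999, -0.041, 0.002], [-0.041, 0.999, 0.003], [-0.003, 0.003, -1.0]]
force: [0.1, 0.3, 1.1]
width: 0.0576
grip_force: 43.1
```

Call:
send_rows([
  [0,0,0,0,0,0,-1],
  [0,0,0,0,0,0,-1],
  [0,0,0,0,0,0,-1],
  [0,0,0,0,0,0,-1],
])

```text
time: 5.22
ee_pos: [0.4496, 0.3567, 0.0131]
eef_rot: [[-0.999, -0.042, 0.003], [-0.042, 0.999, 0.003], [-0.003, 0.003, -1.0]]
force: [0.1, -0.8, 8.3]
width: 0.0578
grip_force: 44.0
```

Call:
send_rows([
  [0,0,-0.15,0,0,0,-1],
  [0,0,-0.25,0,0,0,-1],
  [0,0,-0.25,0,0,0.0284,-1],
  [0,0,-0.25,0,0,0.0283,-1],
  [0,0,-0.25,0,0,0,-1],
  [-0.172,-0.175,0,0,0,0,-1],
  [-0.172,-0.175,0,0,0,0,-1],
  [-0.172,-0.175,0,0,0,0,-1],
  [-0.172,-0.175,0,0,0,0,-1],
  [-0.172,-0.175,0,0,0,0,-1],
])

```text
time: 6.05
ee_pos: [0.5588, 0.2065, 0.1845]
eef_rot: [[-0.991, 0.136, 0.001], [0.136, 0.991, 0.001], [-0.001, 0.001, -1.0]]
force: [0.4, 0.2, -1.7]
width: 0.0573
grip_force: 43.8
```

Call:
send_rows([
  [-0.172,-0.175,0,0,0,0,-1],
  [-0.172,-0.175,0,0,0,0,-1],
  [-0.172,-0.175,0,0,0,0,-1],
  [0,0,0,0,0,0,-1],
  [0,0,0,0,0,0,-1],
  [0,0,0,0,0,0,-1],
])

```text
time: 6.55
ee_pos: [0.6239, 0.119, 0.1836]
eef_rot: [[-0.99, 0.138, -0.0], [0.138, 0.99, 0.0], [0.0, 0.0, -1.0]]
force: [-0.2, 0.1, -1.7]
width: 0.0575
grip_force: 43.8
```

```bash
python3 - <<'E'
from w import *
disp(.626,.1208,.107,-7.8)
p=robot.grab_frame('top'); P=cloud(p)
rectat(P,(.626,.119),.20,.245)
o,p,P=wrist('pics/w3.png')
rectat(P,(.626,.119),.20,.245)
rectat(P,(.626,.119),.085,.10)
E
```

```text
at [0.6239 0.119  0.1836] psi -7.91 turn share -0.0006 then shift shares [-0.0121  0.0138  0.5106]
ctr [0.5924 0.105 ] size [0.0396 0.0919] ang 12.69 z 0.21881894762797804 n 244 med [0.592  0.1132 0.2188]
ctr [0.6137 0.1204] size [0.1239 0.079 ] ang 81.18 z 0.2188899906625896 n 36018 med [0.6117 0.1211 0.2189]
ctr [0.5855 0.1256] size [0.058  0.0151] ang 82.35 z 0.09300691555926133 n 1493 med [0.5856 0.1257 0.093 ]
```

View pics/w3.png

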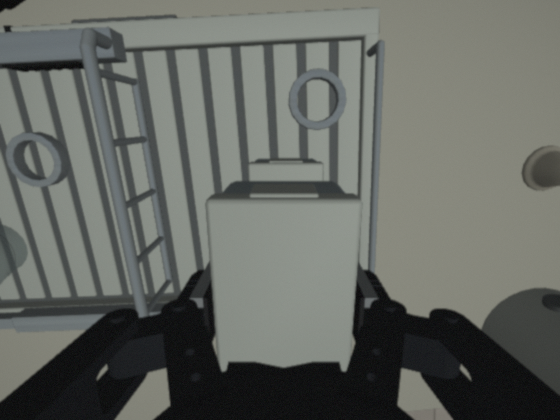

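The held box fills the centre, with its near edge at row ~198. The base box's near edge shows at rows ~160–165 (cols 250–323), with parallel sides. Comparing the near-edge positions.

```bash
python3 - <<'E'
from w import *
o,p,P=wrist()
R=np.array(o['eef_rot']); t=np.array(o['ee_pos'])
Q=(P-t)@R  # tool coords
def edge(zlo,zhi):
    m=(P[...,2]>zlo)&(P[...,2]<zhi)&(abs(Q[...,1])<.033)&(abs(Q[...,0])<.075)
    q=Q[m]; print(m.sum(),'ymin/max',np.percentile(q[:,1],[1,99]),'x near edge',[ (round(c,3),round(np.percentile(q[abs(q[:,1]-c)<.004][:,0],99),4)) for c in (-.02,-.01,0,.01,.02)])
edge(.215,.223); edge(.089,.097)
E
```

```text
24903 ymin/max [-0.0294  0.0279] x near edge [(-0.02, np.float64(0.0474)), (-0.01, np.float64(0.0485)), (0, np.float64(0.0485)), (0.01, np.float64(0.0481)), (0.02, np.float64(0.0474))]
1441 ymin/max [-0.0278  0.0285] x near edge [(-0.02, np.float64(0.0447)), (-0.01, np.float64(0.0461)), (0, np.float64(0.0461)), (0.01, np.float64(0.0457)), (0.02, np.float64(0.0447))]
```

Call:
send_rows([
  [-0.015,0.009,0.1,0,0,0,-1],
  [0,0,0.17,0,0,0,-1],
  [0,0,0.12,0,0,0,-1],
  [0,0,0.05,0,0,0,-1],
  [0,0,0.02,0,0,0,-1],
  [0,0,0.02,0,0,0,-1],
  [0,0,0.01,0,0,0,-1],
  [0,0,0,0,0,0,-1],
  [0,0,0,0,0,0,-1],
])

```text
time: 7.45
ee_pos: [0.6272, 0.1205, 0.1108]
eef_rot: [[-0.991, 0.136, 0.001], [0.136, 0.991, 0.001], [-0.001, 0.001, -1.0]]
force: [-0.2, -1.4, -1.1]
width: 0.0576
grip_force: 43.7
```

Call:
send_rows([
  [0,0,0.01,0,0,0,-1],
  [0,0,0.01,0,0,0,-1],
  [0,0,0.01,0,0,0,-1],
  [0,0,0,0,0,0,-1],
  [0,0,0,0,0,0,-1],
])

```text
time: 7.87
ee_pos: [0.6269, 0.1203, 0.1062]
eef_rot: [[-0.991, 0.136, 0.001], [0.136, 0.991, 0.0], [-0.001, 0.0, -1.0]]
force: [-3.5, -0.1, 4.7]
width: 0.0576
grip_force: 44.6
```

Call:
send_rows([
  [0,0,0,0,0,0,0.6],
  [0,0,0,0,0,0,1],
  [0,0,0,0,0,0,1],
  [0,0,0,0,0,0,1],
  [0,0,-0.1,0,0,0,1],
  [0,0,-0.2,0,0,0,1],
  [0,0,-0.25,0,0,0,1],
  [0,0,-0.25,0,0,0,1],
  [0,0,0,0,0,0,1],
  [0,0,0,0,0,0,1],
])

```text
time: 8.7
ee_pos: [0.628, 0.1208, 0.2282]
eef_rot: [[-0.991, 0.137, 0.005], [0.137, 0.991, 0.002], [-0.005, 0.003, -1.0]]
force: [-0.0, 0.6, -0.4]
width: 0.0853
grip_force: 0.0
```

```bash
cat > s.py <<'E'
from w import *
o,p,P=wrist('pics/w4.png')
R=np.array(o['eef_rot']); t=np.array(o['ee_pos'])
Q=(P-t)@R
print('tcp',t)
for zlo,zhi in ((.136,.146),(.089,.097)):
    m=(P[...,2]>zlo)&(P[...,2]<zhi)&(abs(Q[...,1])<.045)&(abs(Q[...,0])<.1)
    q=Q[m]
    print(m.sum(),'y',np.percentile(q[:,1],[1,99]),'xnear',[round(np.percentile(q[abs(q[:,1]-c)<.004][:,0],99),4) for c in (-.02,-.01,0,.01,.02)],'z',np.median(P[m][:,2]))
rectat(P,t[:2],.136,.146); rectat(P,t[:2],.085,.1)
disp(.441,-.3590,.19,-3.6)
E
python3 s.py
```

```text
tcp [0.628  0.1208 0.2282]
8277 y [-0.0299  0.0265] xnear [np.float64(0.0485), np.float64(0.0497), np.float64(0.0497), np.float64(0.0496), np.float64(0.0486)] z 0.14114036432872776
215 y [-0.0299  0.0273] xnear [np.float64(0.0492), np.float64(0.0508), np.float64(0.0509), np.float64(0.0508), np.float64(0.0493)] z 0.09209759237003035
ctr [0.6242 0.1198] size [0.0581 0.0929] ang 82.17 z 0.14114036432872776 n 8277 med [0.6202 0.1202 0.1411]
ctr [0.5966 0.1501] size [0.1093 0.0262] ang 57.97 z 0.09191826692314775 n 241 med [0.5797 0.1283 0.0919]
at [0.6269 0.1204 0.2261] psi -7.86 turn share -0.0237 then shift shares [ 1.0365 -3.2681  0.2347]
```

Call:
send_rows([
  [0,0,0,0,0,-0.0237,1],
  [0.08,-0.25,0,0,0,0,1],
  [0.08,-0.25,0,0,0,0,1],
  [0.08,-0.25,0,0,0,0,1],
  [0.08,-0.25,0,0,0,0,1],
  [0.08,-0.25,0,0,0,0,1],
  [0.08,-0.25,0,0,0,0,1],
  [0.08,-0.25,0,0,0,0,1],
  [0.08,-0.25,0,0,0,0,1],
  [0.08,-0.25,0,0,0,0,1],
])

```text
time: 9.58
ee_pos: [0.496, -0.2112, 0.2239]
eef_rot: [[-0.998, 0.062, -0.002], [0.062, 0.998, 0.0], [0.002, 0.0, -1.0]]
force: [0.9, 0.4, 0.7]
width: 0.0852
grip_force: 0.0
```

Call:
send_rows([
  [0.08,-0.25,0.05,0,0,0,1],
  [0.08,-0.25,0.1,0,0,0,1],
  [0.08,-0.25,0.1,0,0,0,1],
  [0.08,-0.25,0.1,0,0,0,1],
  [0,0,0,0,0,0,1],
  [0,0,0,0,0,0,1],
])

```text
time: 10.08
ee_pos: [0.4384, -0.3566, 0.1705]
eef_rot: [[-0.998, 0.067, -0.005], [0.067, 0.998, 0.002], [0.005, 0.002, -1.0]]
force: [1.0, -0.8, 0.4]
width: 0.0854
grip_force: 0.0
```

```bash
python3 - <<'E'
from w import *
o,p,P=wrist()
rectat(P,(.44,-.358),.032,.04)
disp(.4394,-.3577,.004,-3.5)
E
```

```text
ctr [ 0.4395 -0.3593] size [0.0581 0.0934] ang 87.13 z 0.03613487618507369 n 5838 med [ 0.4361 -0.3592  0.0361]
at [ 0.4396 -0.3558  0.1716] psi -3.73 turn share -0.0013 then shift shares [-0.0027 -0.0141  1.1172]
```

Call:
send_rows([
  [0,-0.018,0.15,0,0,-0.004,1],
  [0,0,0.25,0,0,0,1],
  [0,0,0.25,0,0,0,1],
  [0,0,0.25,0,0,0,1],
  [0,0,0.14,0,0,0,1],
  [0,0,0.07,0,0,0,1],
  [0,0,0,0,0,0,1],
  [0,0,0,0,0,0,-1],
  [0,0,0,0,0,0,-1],
  [0,0,0,0,0,0,-1],
], force=40)

```text
time: 10.97
ee_pos: [0.4424, -0.3584, 0.009]
eef_rot: [[-0.999, 0.049, 0.003], [0.049, 0.999, -0.001], [-0.003, -0.001, -1.0]]
force: [-0.1, -0.8, -1.5]
width: 0.0572
grip_force: 42.9
```

Call:
send_rows([
  [0,0,0,0,0,0,-1],
  [0,0,0,0,0,0,-1],
  [0,0,0,0,0,0,-1],
  [0,0,0,0,0,0,-1],
])

```text
time: 11.3
ee_pos: [0.4423, -0.3584, 0.0089]
eef_rot: [[-0.999, 0.05, 0.004], [0.05, 0.999, -0.001], [-0.004, -0.001, -1.0]]
force: [0.5, 3.5, 7.4]
width: 0.057
grip_force: 43.8
```

```bash
python3 - <<'E'
from w import *
disp(.6270,.1204,.220,-7.83)
E
```

```text
at [ 0.4423 -0.3584  0.0089] psi -2.84 turn share 0.0277 then shift shares [-0.7901  3.3288 -1.4073]
```

Call:
send_rows([
  [0,0,-0.16,0,0,0,-1],
  [0,0,-0.25,0,0,0.0277,-1],
  [0,0,-0.25,0,0,0,-1],
  [0,0,-0.25,0,0,0,-1],
  [0,0,-0.25,0,0,0,-1],
  [0,0,-0.25,0,0,0,-1],
  [-0.056,0.238,0,0,0,0,-1],
  [-0.056,0.238,0,0,0,0,-1],
  [-0.056,0.238,0,0,0,0,-1],
  [-0.056,0.238,0,0,0,0,-1],
])

```text
time: 12.13
ee_pos: [0.4936, -0.2199, 0.2197]
eef_rot: [[-0.99, 0.138, 0.002], [0.138, 0.99, 0.0], [-0.002, 0.0, -1.0]]
force: [1.2, -0.5, -1.3]
width: 0.0572
grip_force: 43.5
```

Call:
send_rows([
  [-0.056,0.238,0,0,0,0,-1],
  [-0.056,0.238,0,0,0,0,-1],
  [-0.056,0.238,0,0,0,0,-1],
  [-0.056,0.238,0,0,0,0,-1],
  [-0.056,0.238,0,0,0,0,-1],
  [-0.056,0.238,0,0,0,0,-1],
  [-0.056,0.238,0,0,0,0,-1],
  [-0.056,0.238,0,0,0,0,-1],
  [-0.056,0.238,0,0,0,0,-1],
  [-0.056,0.238,0,0,0,0,-1],
])

```text
time: 12.97
ee_pos: [0.6258, 0.1228, 0.2194]
eef_rot: [[-0.991, 0.137, 0.001], [0.137, 0.991, 0.001], [-0.001, 0.001, -1.0]]
force: [1.0, -1.6, -1.2]
width: 0.0571
grip_force: 43.5
```

Call:
send_rows([
  [0,0,0,0,0,0,-1],
  [0,0,0,0,0,0,-1],
  [0,0,0,0,0,0,-1],
])

```text
time: 13.22
ee_pos: [0.6252, 0.1211, 0.2186]
eef_rot: [[-0.991, 0.136, 0.0], [0.136, 0.991, 0.0], [0.0, 0.0, -1.0]]
force: [-0.1, -0.7, -1.3]
width: 0.0574
grip_force: 43.6
```

```bash
cat > t.py <<'E'
from w import *
o,p,P=wrist('pics/w5.png')
R=np.array(o['eef_rot']); t=np.array(o['ee_pos']); Q=(P-t)@R
for zlo,zhi in ((t[2]+.018,t[2]+.038),(.136,.146),(.089,.097)):
    m=(P[...,2]>zlo)&(P[...,2]<zhi)&(abs(Q[...,1])<.033)&(abs(Q[...,0])<.075)
    q=Q[m]
    if m.sum()>30: print(m.sum(),'y',np.percentile(q[:,1],[1,99]),'xnear',[round(np.percentile(q[abs(q[:,1]-c)<.004][:,0],99),4) for c in (-.02,-.01,0,.01,.02)],'z',np.median(P[m][:,2]))
disp(.6270,.1204,.150,-7.83,o)
E
python3 t.py
```

```text
24957 y [-0.0296  0.0284] xnear [np.float64(0.0477), np.float64(0.0492), np.float64(0.0491), np.float64(0.0491), np.float64(0.0477)] z 0.24583960859667625
1470 y [-0.0297  0.0269] xnear [np.float64(0.0458), np.float64(0.0471), np.float64(0.0471), np.float64(0.0471), np.float64(0.0459)] z 0.1410716943155732
223 y [-0.029   0.0273] xnear [np.float64(0.0459), np.float64(0.0474), np.float64(0.0474), np.float64(0.0473), np.float64(0.0459)] z 0.09214357309972931
at [0.6252 0.1211 0.2186] psi -7.83 turn share 0.0 then shift shares [-0.0124 -0.0031  0.4574]
```

Call:
send_rows([
  [-0.013,-0.005,0.1,0,0,0,-1],
  [0,0,0.17,0,0,0,-1],
  [0,0,0.1,0,0,0,-1],
  [0,0,0.04,0,0,0,-1],
  [0,0,0.02,0,0,0,-1],
  [0,0,0.01,0,0,0,-1],
  [0,0,0,0,0,0,-1],
  [0,0,0,0,0,0,-1],
  [0,0,0,0,0,0,-1],
])

```text
time: 14.02
ee_pos: [0.6279, 0.1201, 0.1534]
eef_rot: [[-0.991, 0.137, 0.002], [0.137, 0.991, 0.001], [-0.001, 0.001, -1.0]]
force: [0.6, 0.4, -0.9]
width: 0.057
grip_force: 43.5
```

Call:
send_rows([
  [0,0,0.01,0,0,0,-1],
  [0,0,0.01,0,0,0,-1],
  [0,0,0.004,0,0,0,-1],
  [0,0,0,0,0,0,-1],
  [0,0,0,0,0,0,-1],
])

```text
time: 14.43
ee_pos: [0.6277, 0.1201, 0.1499]
eef_rot: [[-0.991, 0.136, 0.001], [0.136, 0.991, 0.0], [-0.001, 0.0, -1.0]]
force: [-3.2, 0.7, 5.6]
width: 0.0574
grip_force: 44.4
```

Call:
send_rows([
  [0,0,0,0,0,0,0.6],
  [0,0,0,0,0,0,1],
  [0,0,0,0,0,0,1],
  [0,0,0,0,0,0,1],
  [0,0,-0.1,0,0,0,1],
  [0,0,-0.2,0,0,0,1],
  [0,0,-0.25,0,0,0,1],
  [0,0,-0.15,0,0,0,1],
  [0,0,0,0,0,0,1],
  [0,0,0,0,0,0,1],
])

```text
time: 15.27
ee_pos: [0.6281, 0.1203, 0.2554]
eef_rot: [[-0.991, 0.137, 0.003], [0.137, 0.991, 0.002], [-0.003, 0.002, -1.0]]
force: [0.2, 1.4, -0.5]
width: 0.0859
grip_force: 0.0
```

```bash
cat > u.py <<'E'
from w import *
o,p,P=wrist('pics/w6.png')
R=np.array(o['eef_rot']); t=np.array(o['ee_pos']); Q=(P-t)@R
print('q',np.array(o['q']),t)
for zlo,zhi in ((.172,.182),(.136,.146)):
    m=(P[...,2]>zlo)&(P[...,2]<zhi)&(abs(Q[...,1])<.045)&(abs(Q[...,0])<.1)
    q=Q[m]
    if m.sum()>30: print(m.sum(),'y',np.percentile(q[:,1],[1,99]),'xnear',[round(np.percentile(q[abs(q[:,1]-c)<.004][:,0],99),4) for c in (-.02,-.01,0,.01,.02)],'z',np.median(P[m][:,2]))
rectat(P,(.6265,.12),.172,.182)
for t_ in ('length_mark','leg_mouth','lever_paddle','thumb_pad'):
    for r in robot.tip_of(p,t_)[:2]: u,v=r['xy']; print(t_,round(r['conf'],2),np.round(r['xy']),pix(p,u,v,None,o),pix(p,u,v,.095,o))
E
python3 u.py
```

```text
q [  28.3008   16.3396   -2.1952    0.0009  -71.2739 -126.154 ] [0.6281 0.1203 0.2554]
8882 y [-0.0294  0.027 ] xnear [np.float64(0.048), np.float64(0.0492), np.float64(0.0492), np.float64(0.0491), np.float64(0.048)] z 0.1771094536591294
256 y [-0.0294  0.0269] xnear [np.float64(0.0492), np.float64(0.0508), np.float64(0.0508), np.float64(0.0508), np.float64(0.0493)] z 0.1397526882409556
ctr [0.6249 0.1198] size [0.0581 0.0933] ang 82.23 z 0.1771094536591294 n 8882 med [0.6208 0.1202 0.1771]
length_mark 0.56 [42. 66.] [ 0.4806 -0.0718  0.1046] [ 0.4782 -0.0784  0.095 ]
lever_paddle 0.57 [80. 12.] [ 0.4452 -0.0263  0.1039] [ 0.4419 -0.031   0.095 ]
thumb_pad 0.81 [101.  72.] [ 0.4917 -0.0233  0.1027] [ 0.4901 -0.0273  0.095 ]
```

View pics/w6.png

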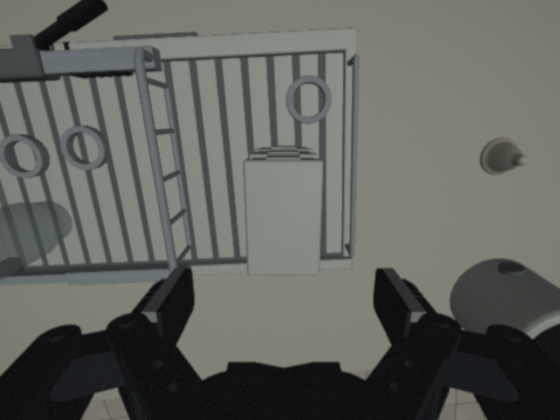

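Column is square: edges of flat, tall and base boxes agree within ~1.5 mm. The top-left of the picture shows the lever, collar and guard. Next, turn a quarter and go over the leg.

Call:
send_rows([
  [0,0,0,0,0,-0.0348,1],
  [0,0,0,0,0,-0.0348,1],
  [0,0,0,0,0,-0.0348,1],
  [0,0,0,0,0,-0.0348,1],
  [0,0,0,0,0,-0.0348,1],
  [0,0,0,0,0,-0.0348,1],
  [0,0,0,0,0,-0.0348,1],
  [0,0,0,0,0,-0.0348,1],
  [0,0,0,0,0,-0.0348,1],
  [0,0,0,0,0,-0.0348,1],
])

```text
time: 16.35
ee_pos: [0.6271, 0.1199, 0.2526]
eef_rot: [[-0.572, -0.82, -0.002], [-0.82, 0.572, -0.001], [0.002, 0.001, -1.0]]
force: [0.4, -0.3, -0.5]
width: 0.0856
grip_force: 0.0
```

Call:
send_rows([
  [0,0,0,0,0,-0.0348,1],
  [0,0,0,0,0,-0.0348,1],
  [0,0,0,0,0,-0.0348,1],
  [0,0,0,0,0,-0.0348,1],
  [0,0,0,0,0,-0.0348,1],
  [0.204,0.116,0,0,0,0,1],
  [0.204,0.116,0,0,0,0,1],
  [0.204,0.116,0,0,0,0,1],
  [0.204,0.116,0.05,0,0,0,1],
  [0.204,0.116,0.05,0,0,0,1],
])

```text
time: 17.18
ee_pos: [0.529, -0.0279, 0.2381]
eef_rot: [[-0.067, -0.998, -0.0], [-0.998, 0.067, -0.0], [0.0, 0.0, -1.0]]
force: [0.8, -0.3, 0.4]
width: 0.0852
grip_force: 0.0
```

Call:
send_rows([
  [0.204,0.116,0.05,0,0,0,1],
  [0.204,0.116,0.05,0,0,0,1],
  [0.204,0.116,0.05,0,0,0,1],
  [0,0,0,0,0,0,1],
  [0,0,0,0,0,0,1],
])

```text
time: 17.6
ee_pos: [0.4704, -0.1161, 0.2155]
eef_rot: [[-0.07, -0.998, -0.001], [-0.998, 0.07, -0.0], [0.0, 0.001, -1.0]]
force: [0.8, 1.2, -0.3]
width: 0.0854
grip_force: 0.0
```

```bash
cat > l.py <<'E'
from w import *
import sys
o,p,P=wrist(sys.argv[1])
print('tcp',np.array(o['ee_pos']),'q6',o['q'][5])
for t_ in ('length_mark','leg_mouth','lever_paddle','thumb_pad'):
    for r in robot.tip_of(p,t_)[:2]: u,v=r['xy']; print(t_,round(r['conf'],2),np.round(r['xy']),pix(p,u,v,None,o),pix(p,u,v,.095,o))
E
python3 l.py pics/w7.png
```

```text
tcp [ 0.4704 -0.1161  0.2155] q6 -13.486290161742666
length_mark 0.9 [282. 250.] [ 0.4737 -0.0824  0.1084] [ 0.4742 -0.0767  0.095 ]
length_mark 0.64 [282. 196.] [ 0.4702 -0.13    0.1002] [ 0.4703 -0.1288  0.095 ]
leg_mouth 0.75 [280. 198.] [ 0.4716 -0.1296  0.1048] [ 0.4719 -0.1272  0.095 ]
leg_mouth 0.69 [281. 249.] [ 0.474  -0.0838  0.1088] [ 0.4745 -0.0779  0.095 ]
lever_paddle 0.72 [315. 293.] [ 0.4458 -0.0354  0.1047] [ 0.4451 -0.0294  0.095 ]
thumb_pad 0.68 [266. 299.] [ 0.4923 -0.0305  0.1015] [ 0.493  -0.0264  0.095 ]
```

View pics/w7.png

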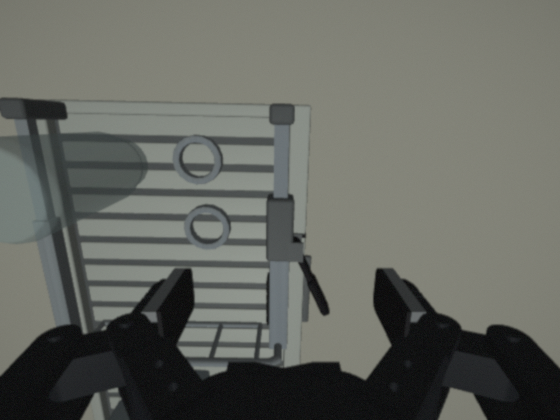

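The picture shows the collar at rows 197–260, cols 267–294, the lever paddle near (318,293), and the post at (282,113). Next I rectify the rim plane to find the black line.

```bash
cat > ortho.py <<'E'
from w import *
def ortho(p,o,z,x0,x1,y0,y1,s=2000):
    f,M=cam(p,o); xs=np.arange(x1,x0,-1/s); ys=np.arange(y1,y0,-1/s)
    Y,X=np.meshgrid(ys,xs); W=np.stack([X,Y,np.full_like(X,z)],-1)
    c=(W-M[:3,3])@M[:3,:3]; u=c[...,0]/c[...,2]*f+p['cx']; v=c[...,1]/c[...,2]*f+p['cy']
    return cv2.remap(p['pixels'],u.astype(np.float32),v.astype(np.float32),cv2.INTER_CUBIC)
if __name__=='__main__':
    o=robot.get_obs(); p=robot.grab_frame('wrist'); P=cloud(p,o)
    a=ortho(p,o,.055,.42,.50,-.22,.08); b=ortho(p,o,.108,.42,.50,-.22,.08)
    img=cv2.convertScaleAbs(np.vstack([a,b]),alpha=1.5); cv2.imwrite('pics/o1.png',img[:,:,::-1])
    # bar axis: points with z 0.099..0.103 = bar top; collar top .108
    def fit(name,m):
        q=P[m][:,:2]; c=q.mean(0); U,S,V=np.linalg.svd(q-c,full_matrices=False); d=V[0]*np.sign(V[0,1]); r=(q-c)@d; n=(q-c)@np.array([d[1],-d[0]])
        print(name,m.sum(),'c',c,'yaw',np.degrees(np.arctan2(-d[0],d[1])),'along',np.percentile(r,[1,99]),'width',np.percentile(n,[2,98]),'z',np.median(P[m][:,2]))
    X,Y,Z=P[...,0],P[...,1],P[...,2]; near=(abs(X-.472)<.03)
    fit('collar top',near&(Z>.1055)&(Z<.111)&(Y>-.15)&(Y<-.06))
    fit('bar top',near&(Z>.099)&(Z<.103)&(Y>-.18)&(Y<-.135))
    fit('post top',near&(Z>.104)&(Z<.110)&(Y<-.17))
    fit('sleeve top',(abs(X-.475)<.011)&(Z>.102)&(Z<.1055)&(Y>-.07)&(Y<.01))
E
python3 ortho.py
```

```text
collar top 1886 c [ 0.4725 -0.0994] yaw 2.8150079997527953 along [-0.0291  0.0276] width [-0.0148  0.014 ] z 0.10797250279624815
bar top 782 c [ 0.4691 -0.158 ] yaw -5.725761933565917 along [-0.0214  0.0226] width [-0.0057  0.0058] z 0.1011039404179162
post top 527 c [ 0.4657 -0.197 ] yaw 83.58240932138813 along [-0.0098  0.0097] width [-0.0076  0.0076] z 0.10681816617137246
sleeve top 1122 c [ 0.4786 -0.0348] yaw -2.611602080218543 along [-0.0347  0.0437] width [-0.0077  0.0076] z 0.10400423961220456
```

View pics/o1.png

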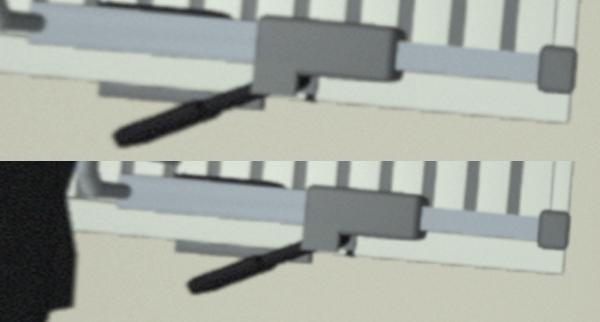

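The black line shows at ortho (308,90), so it is at y≈-0.075. Front rim edge slope gives tray yaw ≈ -5.0°. The mark is at ≈(0.4763,-0.0769) and the mouth at ≈(0.4717,-0.1285), leaving ~51.5 mm to go. Gripping the collar.

Call:
send_rows([
  [-0.039,-0.016,0.1,0,0,0.0058,1],
  [0,0,0.2,0,0,0,1],
  [0,0,0.25,0,0,0,1],
  [0,0,0.2,0,0,0,1],
  [0,0,0.1,0,0,0,1],
  [0,0,0.05,0,0,0,1],
  [0,0,0,0,0,0,1],
  [0,0,0,0,0,0,0.2],
  [0,0,0,0,0,0,-0.2],
  [0,0,0,0,0,0,-1],
], force=30)

```text
time: 18.73
ee_pos: [0.4758, -0.1089, 0.0825]
eef_rot: [[-0.086, -0.996, 0.003], [-0.996, 0.086, 0.0], [-0.0, -0.003, -1.0]]
force: [0.5, 0.6, 0.2]
width: 0.0516
grip_force: 0.0
```

Call:
send_rows([
  [0,0,0,0,0,0,-1],
  [0,0,0,0,0,0,-1],
  [0,0,0,0,0,0,-1],
  [0,0,0,0,0,0,-1],
  [0,0,0,0,0,0,-1],
  [0,0,0,0,0,0,-1],
])

```text
time: 19.23
ee_pos: [0.4741, -0.1092, 0.082]
eef_rot: [[-0.087, -0.996, -0.0], [-0.996, 0.087, 0.0], [-0.0, 0.0, -1.0]]
force: [-4.4, 2.1, 7.7]
width: 0.0235
grip_force: 31.8
```

```bash
cat > m.py <<'E'
from w import *
import sys
o=robot.get_obs(); print('tcp',np.array(o['ee_pos']),np.array(o['force']))
for n in ('wrist','top'):
    p=robot.grab_frame(n); oo=o if n=='wrist' else None
    for t_ in ('length_mark','leg_mouth','lever_paddle','thumb_pad'):
        for r in robot.tip_of(p,t_)[:2]: u,v=r['xy']; print(n,t_,round(r['conf'],2),np.round(r['xy'],1),pix(p,u,v,.095,oo))
E
python3 m.py
```

```text
tcp [ 0.4741 -0.1092  0.082 ] [-4.4194  2.0588  7.722 ]
wrist length_mark 0.68 [283.1 344.5] [ 0.4767 -0.0761  0.095 ]
wrist leg_mouth 0.7 [282.8 250.5] [ 0.4724 -0.1275  0.095 ]
top length_mark 0.66 [232. 221.] [0.5331 0.152  0.095 ]
top lever_paddle 0.48 [241.  193.8] [0.6172 0.1231 0.095 ]
```

Call:
send_rows([
  [-0.02,0,0,0,0,0,-1],
  [-0.05,0,0,0,0,0,-1],
  [-0.06,0,0,0,0,0,-1],
  [-0.06,0,0,0,0,0,-1],
  [-0.06,0,0,0,0,0,-1],
  [-0.05,0,0,0,0,0,-1],
  [-0.03,0,0,0,0,0,-1],
  [-0.014,0,0,0,0,0,-1],
  [0,0,0,0,0,0,-1],
  [0,0,0,0,0,0,-1],
])

```text
time: 20.57
ee_pos: [0.4788, -0.0576, 0.082]
eef_rot: [[-0.086, -0.996, 0.0], [-0.996, 0.086, 0.0], [-0.0, -0.0, -1.0]]
force: [-4.4, 2.4, 7.4]
width: 0.0237
grip_force: 31.7
```

```bash
cat > m2.py <<'E'
from ortho import *
o=robot.get_obs(); print('tcp',np.array(o['ee_pos']),np.array(o['force']))
p=robot.grab_frame('wrist'); P=cloud(p,o)
for t_ in ('length_mark','leg_mouth','lever_paddle','thumb_pad'):
    for r in robot.tip_of(p,t_)[:2]: u,v=r['xy']; print(t_,round(r['conf'],2),np.round(r['xy'],1),pix(p,u,v,.095,o))
a=ortho(p,o,.055,.43,.50,-.16,-.02,4000); b=ortho(p,o,.108,.43,.50,-.16,-.02,4000)
import sys
cv2.imwrite(sys.argv[1],np.hstack([a,b])[:, :, ::-1] if 0 else cv2.convertScaleAbs(np.vstack([a,b]),alpha=1.5)[:,:,::-1])
E
python3 m2.py pics/o2.png
```

```text
tcp [ 0.4788 -0.0576  0.082 ] [-4.3711  2.3959  7.4321]
length_mark 0.77 [282.8 250.1] [ 0.4771 -0.076   0.095 ]
leg_mouth 0.85 [284.4 248.1] [ 0.4763 -0.0769  0.095 ]
```

View pics/o2.png

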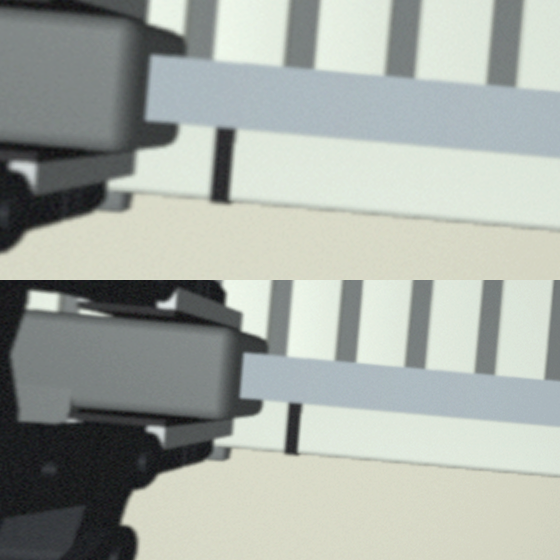

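Line at ortho top panel (226,128)–(221,202), which puts the mark at y≈-0.0773. Next, the mouth's end face from the depth map.

```bash
python3 - <<'E'
from ortho import *
o=robot.get_obs(); p=robot.grab_frame('wrist'); P=cloud(p,o)
yaw=np.radians(-5.04); mk=np.array([.4768,-.0773])
ex=np.array([np.cos(yaw),np.sin(yaw)]); ey=np.array([-np.sin(yaw),np.cos(yaw)])
A=(P[...,:2]-mk)@ex; B=(P[...,:2]-mk)@ey; Z=P[...,2]
m=(abs(A)<.009)&(abs(B)<.03)&(Z>.1065)&(Z<.1095); print('top edge B',np.percentile(B[m],[0,.5,2,5]),m.sum(),'A',np.percentile(A[(abs(B-.006)<.004)&(abs(Z-.108)<.002)&(abs(A)<.02)],[1,99]))
for s in (-1,1):
    m=(A*s>.0065)&(A*s<.0115)&(abs(B)<.02)&(Z>.084)&(Z<.1055); print('end face B',np.percentile(B[m],[5,25,50,75,95]),m.sum())
E
```

```text
top edge B [-0.0007 -0.0001  0.0004  0.0012] 2592 A [-0.0173  0.0171]
end face B [-0.0006 -0.0003 -0.      0.0002  0.0007] 186
end face B [-0.0005 -0.0003 -0.      0.0004  0.0017] 184
```

The mouth face is on the line within a fraction of a mm. Release, lift and move over the paddle.

Call:
send_rows([
  [0,0,0,0,0,0,-0.2],
  [0,0,0,0,0,0,0.3],
  [0,0,0,0,0,0,1],
  [0,0,0,0,0,0,1],
  [0,0,0,0,0,0,1],
  [0,0,0,0,0,0,1],
  [0,0,-0.1,0,0,0,1],
  [0,0,-0.2,0,0,0,1],
  [0,0,-0.2,0,0,0,1],
  [0,0,0,0,0,0,1],
])

```text
time: 21.7
ee_pos: [0.4823, -0.0575, 0.1615]
eef_rot: [[-0.085, -0.996, 0.008], [-0.996, 0.085, 0.001], [-0.001, -0.008, -1.0]]
force: [1.8, -0.3, -0.2]
width: 0.0855
grip_force: 0.0
```

```bash
cat > n.py <<'E'
from ortho import *
o=robot.get_obs(); p=robot.grab_frame('wrist'); P=cloud(p,o)
yaw=np.radians(-5.04); mk=np.array([.4768,-.0773])
ex=np.array([np.cos(yaw),np.sin(yaw)]); ey=np.array([-np.sin(yaw),np.cos(yaw)])
A=(P[...,:2]-mk)@ex; B=(P[...,:2]-mk)@ey; Z=P[...,2]
d=np.array(o['ee_pos'][:2])-mk; print('tcp A,B,z',d@ex,d@ey,o['ee_pos'][2],'F',np.array(o['force']),'w',o['width'])
m=(abs(A)<.009)&(abs(B)<.03)&(Z>.1065)&(Z<.1095); print('mouth top edge B',np.percentile(B[m],[0,.5,2,5]) if m.sum() else None,m.sum())
for s in (-1,1):
    m=(A*s>.0065)&(A*s<.0115)&(abs(B)<.02)&(Z>.084)&(Z<.1055); 
    if m.sum(): print('end face B',np.percentile(B[m],[5,25,50,75,95]),m.sum())
m=(A<-.016)&(A>-.07)&(B>.06)&(B<.135)&(Z>.098)&(Z<.112)
if m.sum()>20:
    q=np.stack([A[m],B[m]],-1).astype(np.float32); r=cv2.fitLine(q,cv2.DIST_HUBER,0,.001,.001).ravel()
    print('lever ang',np.arctan2(-r[0]*np.sign(r[1]),abs(r[1])),'A range',q[:,0].min(),q[:,0].max(),'B',q[:,1].min(),q[:,1].max(),'z',np.median(Z[m]))
E
python3 n.py
```

```text
tcp A,B,z 0.003777004157983413 0.02025946686789391 0.1615164419258463 F [ 1.8027 -0.2617 -0.2373] w 0.08552457175165648
mouth top edge B [-0.0003  0.      0.0006  0.0016] 1103
end face B [-0.0006 -0.0004 -0.0002  0.0001  0.0006] 53
end face B [-0.0005 -0.0003 -0.0002  0.0003  0.0014] 51
lever ang 0.44891235 A range -0.0487146 -0.018196294 B 0.060043566 0.11412876 z 0.10392435519666765
```

Call:
send_rows([
  [-0.138,0.036,0,0,0,0,1],
  [-0.138,0.036,0,0,0,0,1],
  [-0.138,0.036,0,0,0,0,1],
  [-0.138,0.036,0,0,0,0,1],
  [0,0,0,0,0,0,1],
  [0,0,0,0,0,0,1],
  [0,0,0,0,0,0,1],
])

```text
time: 22.33
ee_pos: [0.4645, 0.0265, 0.1557]
eef_rot: [[-0.085, -0.996, -0.001], [-0.996, 0.085, -0.0], [0.0, 0.001, -1.0]]
force: [0.3, -0.1, -0.5]
width: 0.0855
grip_force: 0.0
```

```bash
python3 n.py; python3 - <<'E'
from h import *
o=robot.get_obs(); p=robot.grab_frame('wrist'); save(p,'pics/w8.png')
E
```

```text
tcp A,B,z -0.02141034291020374 0.10231499171508182 0.15572290674155803 F [ 0.263  -0.0918 -0.4532] w 0.08547590157939075
mouth top edge B [0.0003 0.0003 0.001  0.002 ] 1610
end face B [0.0001 0.0004 0.0008 0.0029 0.0075] 4
end face B [0.0001 0.0001 0.0001 0.0001 0.0001] 1
lever ang 0.44860387 A range -0.049456626 -0.017579671 B 0.060076743 0.114511535 z 0.10409216219105602
```

View pics/w8.png

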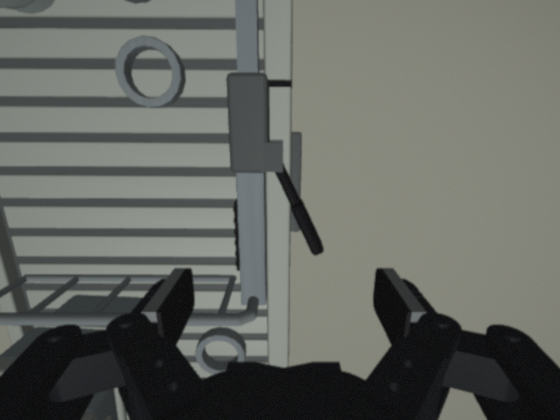

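The paddle at (318,250) and thumb pad at (238,235) lie between the fingers' columns (190–375), and the mouth is level with the line at row ~80. Descending.

Call:
send_rows([
  [0,0,0.1,0,0,0,1],
  [0,0,0.15,0,0,0,1],
  [0,0,0.13,0,0,0,1],
  [0,0,0.08,0,0,0,1],
  [0,0,0.045,0,0,0,1],
  [0,0,0,0,0,0,1],
  [0,0,0,0,0,0,1],
])

```text
time: 23.02
ee_pos: [0.4649, 0.0263, 0.0806]
eef_rot: [[-0.087, -0.996, -0.0], [-0.996, 0.087, -0.0], [0.0, 0.0, -1.0]]
force: [-0.7, 1.2, 0.7]
width: 0.085
grip_force: 0.0
```

Call:
send_rows([
  [0,-0.03,0,0,0,0,1],
  [0,-0.03,0,0,0,0,1],
  [0,-0.03,0,0,0,0,1],
  [0,-0.025,0,0,0,0,1],
  [0,0,0,0,0,0,1],
  [0,0,0,0,0,0,1],
])

```text
time: 23.52
ee_pos: [0.4823, 0.0252, 0.0805]
eef_rot: [[-0.086, -0.996, 0.0], [-0.996, 0.086, 0.0], [-0.0, -0.0, -1.0]]
force: [0.8, 0.1, -0.2]
width: 0.0854
grip_force: 0.0
```

```bash
python3 n.py
```

```text
tcp A,B,z -0.003500533737011742 0.10256513332353932 0.08053011174957886 F [ 0.7825  0.0893 -0.2224] w 0.08543052730668288
mouth top edge B [0.0003 0.0007 0.0012 0.002 ] 4572
end face B [0.0001 0.0002 0.0008 0.0012 0.015 ] 6
end face B [0.0001 0.0001 0.0001 0.0003 0.0004] 3
lever ang 0.50968224 A range -0.060524274 -0.016489768 B 0.060007848 0.116423585 z 0.10424302710093686
```

Call:
send_rows([
  [0,0,0,0,0,0,0.6],
  [0,0,0,0,0,0,0.3],
  [0,0,0,0,0,0,0.1],
  [0,0,0,0,0,0,0],
  [0,0,0,0,0,0,0],
  [0,0,0,0,0,0,0],
], force=40)

```text
time: 24.07
ee_pos: [0.4818, 0.0252, 0.0805]
eef_rot: [[-0.086, -0.996, -0.0], [-0.996, 0.086, 0.0], [-0.0, 0.0, -1.0]]
force: [-2.0, 0.5, 1.2]
width: 0.0425
grip_force: 1.3
```

```bash
python3 n.py
```

```text
tcp A,B,z -0.004001737669835317 0.10257219492324109 0.08048347765378971 F [-1.9863  0.4886  1.2373] w 0.04251235549020267
mouth top edge B [0.0004 0.0008 0.0012 0.0021] 4533
end face B [-0.0001 -0.0001 -0.0001 -0.0001 -0.0001] 1
end face B [0.0011 0.0051 0.0101 0.015  0.019 ] 2
lever ang 0.11522313 A range -0.039411783 -0.016000059 B 0.06001055 0.12164487 z 0.10445379330056209
```

The leg hasn't moved. Closing fully with a firm grip.

Call:
send_rows([
  [0,0,0,0,0,0,-0.1],
  [0,0,0,0,0,0,-0.2],
  [0,0,0,0,0,0,-0.3],
  [0,0,0,0,0,0,-1],
  [0,0,0,0,0,0,-1],
  [0,0,0,0,0,0,-1],
  [0,0,0,0,0,0,-1],
  [0,0,0,0,0,0,-1],
  [0,0,0,0,0,0,-1],
  [0,0,0,0,0,0,-1],
], force=50)

```text
time: 24.95
ee_pos: [0.4837, 0.0255, 0.081]
eef_rot: [[-0.087, -0.996, 0.003], [-0.996, 0.087, 0.001], [-0.001, -0.003, -1.0]]
force: [5.1, -2.3, -0.9]
width: 0.0272
grip_force: 50.7
```

```bash
python3 n.py; python3 - <<'E'
from w import *
p=robot.grab_frame('top'); P=cloud(p)
rectat(P,(.6265,.119),.165,.19)
p=robot.grab_frame('side'); big=cv2.resize(p['pixels'][120:320,120:370],None,fx=3,fy=3,interpolation=cv2.INTER_CUBIC); cv2.imwrite('pics/side2.png',big[:,:,::-1])
E
```

```text
tcp A,B,z -0.002128960179113053 0.10305651661516325 0.08101115331478291 F [ 5.0825 -2.3278 -0.9327] w 0.027232534175713488
mouth top edge B [0.0005 0.0009 0.0014 0.0023] 4465
end face B [0.0004 0.0005 0.0007 0.0008 0.0009] 2
end face B [0.0001 0.0001 0.0002 0.0017 0.0063] 9
lever ang 0.14640601 A range -0.02987531 -0.016010894 B 0.060128536 0.11319383 z 0.10437562224277154
ctr [0.6266 0.1174] size [0.0585 0.0949] ang 82.59 z 0.17703694853431884 n 625 med [0.6251 0.1166 0.177 ]
```

View pics/side2.png

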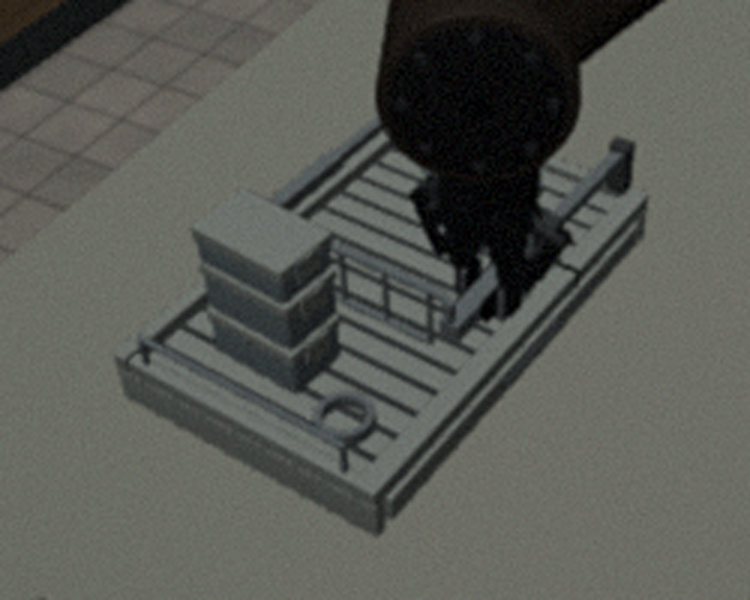

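The column is standing square, the guard is short of it, and the gripper is on the leg. The width reads 27 mm instead of 30.5, so I'm checking whether that is give under 50 N.

Call:
send_rows([
  [0,0,0,0,0,0,-1],
  [0,0,0,0,0,0,-1],
  [0,0,0,0,0,0,-1],
  [0,0,0,0,0,0,-1],
  [0,0,0,0,0,0,-1],
  [0,0,0,0,0,0,-1],
], force=25)

```text
time: 25.6
ee_pos: [0.4837, 0.0255, 0.081]
eef_rot: [[-0.087, -0.996, 0.003], [-0.996, 0.087, 0.001], [-0.001, -0.003, -1.0]]
force: [4.9, -2.4, -0.2]
width: 0.0274
grip_force: 50.7
```

```bash
python3 n.py; python3 - <<'E'
from ortho import *
o=robot.get_obs(); p=robot.grab_frame('wrist')
a=p['pixels'][60:420,100:460]; cv2.imwrite('pics/w9.png',cv2.convertScaleAbs(cv2.resize(a,(600,600),interpolation=cv2.INTER_CUBIC),alpha=2)[:,:,::-1])
E
```

```text
tcp A,B,z -0.0021245122611041173 0.10304400275222413 0.08101051989767255 F [ 4.9259 -2.3629 -0.1785] w 0.027407215439575444
mouth top edge B [0.0004 0.0009 0.0014 0.0023] 4466
end face B [0.0004 0.0004 0.0004 0.0004 0.0004] 1
end face B [0.0001 0.0002 0.0004 0.0046 0.0101] 7
lever ang 0.13768286 A range -0.029999506 -0.016000517 B 0.060005244 0.11309402 z 0.10469304073877007
```

View pics/w9.png

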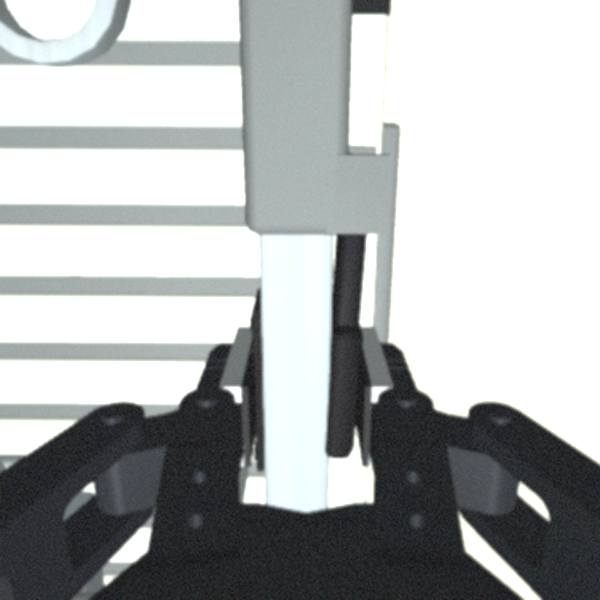

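The zoomed wrist view shows paddle and pad pinched between the fingers. The lever lies along the sleeve and the leg is at the line. Handing in.

```bash
python3 -c "
from plant import robot
print(robot.finish_job())"
```

```text
the job is handed in; nothing more can be done
None
```

The job is handed in at about 26 s: both boxes are stacked square on the base box, the leg's mouth is within about 1 mm of the line, and the lever is shut with paddle and pad still pinched at about 51 N; the pinch reads 27 mm rather than 30.5 mm, which I took for give under the grip.

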